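Set up the sloping decorating stand

ROBOT

A 7-joint arm with a two-finger parallel gripper is mounted at the origin on the work surface. World frame = base frame: x ahead of the robot, y to its left, z up, the work surface at z = 0. Lengths are in m, angles in rad, forces in N, time in s.
With the tool pointing down it reaches from about 0.425 to 0.875 m from the base axis. Payload 4.7 kg.
Tool frame: the origin (TCP) lies on the centre line of the jaws, within the pads' length; the fingertips stand bot.finger_overhang ahead of it and the grasp point (between the pads) lies 11 mm behind it (bot.finger_overhang is the distance from the TCP to the fingertips, in m); z points along the fingers, y is the line along which they close (so a half turn about z gives the same grasp; the last joint's range is limited). The gripper opens to 87 mm and grips with 3 to 60 N. Pads are 19 mm wide; open, the fingers measure 117 mm over their backs; the gripper's body (75 mm by 190 mm) begins 51 mm behind the grasp point.
Start: joints at [-1.106, 0.321, -0.07, 1.45, 0.023, 1.371, -0.057], TCP at [0.283, 0.585, 0.231] pointing down, gripper open.
Joint ranges: [-2.86, 2.86], [-0.3, 2.09], [-1.38, 1.24], [0.06, 2.45], [-1.56, 4.7], [0.09, 2.05], [-2.69, 2.69]. Speed limits (rad/s): [2.57, 2.57, 3.14, 3.14, 3.14, 3.14, 3.14].

INTERFACE

Orientations are given as a rotation vector (axis times angle).
In Python, from plant import bot, camera, finder gives the robot as it stands.
- The arm moves only by the tool servo_tool, never from a script. Its argument "increments" is a list of rows, each a list of 3 entries, a list of its own where there are three numbers: the shift along the tool's x, y, z in units of 40 mm (1.0 is 40 mm), then the turn, a rotation vector about the tool's x, y, z in units of 5 degrees (1.0 is 5 degrees), then the opening, from 0 (shut) to 1 (fully open). In form: [[[tx, ty, tz], [rx, ry, rz], fingers], ...]. A call has 1 to 8 rows; each row shifts and turns the commanded pose from where the row before left it, along the tool's axes as they then stand; what a row does not reach is not made up. A row lasts 1/12 s, in which the tool goes at most 41.7 mm and 7.16 degrees, less where a joint would pass 70% of its speed; a pose out of reach is approached as far as the arm can. A call is refused whole if a number of a shift passes 1 or a number of a turn 1, either way. A call with a gripper value outside its range is refused whole. The fingers move at their own pace and stop on an object; the grip force is fixed at half the most. Time passes only in rows, so rows that do not move let the fingers close. It gives the time, the measured TCP pose, the force, the opening and the grip force at its end, in the units of the state.
- bot.get_state(): the state, without advancing time (a new reading comes with each control period).
- camera(name): name is "scene" or "side" or "wrist"; returns a dict with "img" (384x512x3 uint8, red, green, blue), "camera_matrix" (3x3 intrinsics, pixels), "eye" and "orientation" of the camera in the world; the wrist camera has in their place "mount" (4x4, takes a point from camera to tool coordinates, whose origin is the TCP and whose axes are the flange's). Camera axes: x right, y down, z forward; pixel columns grow to the right and rows downward; lengths in m; the calibration is good to about 2 mm. A picture is of the moment at which its call begins: read the wrist's pose just before it. There is no depth.
- bot.sign_off(): hands the job in; it is judged then, once.
Trained networks look in a picture, given as the dict that the camera call returned (one of the last four; its "shot" number tells which), for a name from the list of things; names that differ only in an ending like _2 or _b are one class to them, and where a whole thing is asked for, a point or a joint stands for the part that bears it (a point fixed in the world has none). Each returns a list of dicts, best first, with "p" (0 to 1); they miss things now and then, are a little off and sometimes report something else, mostly with a low value. They report only what shows in the picture. A call takes as long as a camera call. They do not tell look-alikes from the thing itself.
- finder.cut_out(picture, thing): "region" (384x512 bool, what is visible of it) and "extent" ([left, top, right, bottom] in pixels, round what is visible of it).
The state is a dict: "time": time; "q": joint angles; "joint_velocities": joint speeds; "effort": joint torques, N m; "tool_pos": TCP position; "tool_rot": TCP orientation; "ft_force": force on the tool from outside, world axes, zero at the start; "wrist_torque": the same for the moment, N m; "opening": finger opening in m; "grip_force": force on a finger pad.
Only numpy, scipy, OpenCV 4.12 (cv2) and the standard library are available. Lean on these libraries where they do the work, as an engineer would, in place of code of your own. Each camera call takes 0.05 s, during which the arm holds its last target. There are 200 camera calls.

TASK

Make the decorating place ready. First take the spindle with the flat round head out of its wooden block and thread it down through the holes of both plates of the sloping stand until its collar sits on the upper plate; then take the pattern board out of its wooden rest and press it down into the middle of the sprung edge clip, fully home and upright. Leave the other things on the table where they are.

Things in the scene. Friction and masses are not known exactly. Their poses are not given: they have to be found in the camera images.
- spindle: Steel spindle, 200 g, 136 mm long. Origin at the rod's tip, z along the rod towards the head. From the tip: cone nose 5 to 12 mm across over 12 mm; rod 12 mm across up to z = 90; collar 22 mm across, z = 90 to 116; flat round head 36 mm across, z = 116 to 136 (grip head or collar). It starts upright in block.
- block: Light wooden block 60 x 60 x 95 mm, fixed, origin at the centre of its underside. A 14 mm blind hole in the middle of its top holds the spindle, its collar resting on the block's top, its tip 5 mm above the table: lift at least 90 mm to clear. One of two such blocks in varying places; the other (block2) holds the stamp.
- block2: The second wooden block, the same 60 x 60 x 95 mm, fixed, origin at the centre of its underside; it holds the stamp, which is not needed.
- stand: Sloping stand, fixed to the table: grey base 130 x 120 x 10 mm with two pairs of upright cheeks that carry the cradle; origin at the centre of its underside. At yaw 0 the bore leans (its upper end) 30 degrees from vertical towards the stand's own -x, roughly towards the robot. Cheeks and plates all lie below 130 mm height.
- cradle: Fixed on the stand: two parallel aluminium plates 66 x 92 x 8 mm, a 15 mm hole through each on one axis. Origin: centre of the upper hole's mouth on the upper plate's top face, 112 mm above the table. z: bore axis, up out of the hole, 30 degrees off vertical. Upper plate z = -8 to 0 mm, lower z = -73 to -65. The spindle goes in along -z; with its collar on the upper plate its tip is at z = -90.
- board: Pattern board, 70 g, loose: white sheet 90 mm long (its x), 4 mm thick (its y), 62 mm high, its lower edge bevelled to 1.2 mm over the last 9 mm, with a wooden grip bar 70 mm long, 14 mm thick, from 60 to 76 mm above the lower edge. Origin: middle of the lower edge, z up. At the start it stands in rest, lower edge 10 mm above the table. Grip the bar across its 14 mm.
- rest: Wooden rest 110 x 56 x 30 mm, fixed, origin at the centre of its underside; a 6 mm wide slot along its x, 20 mm deep, holds the board loosely (it may lean a few degrees): lift the board at least 25 mm to clear it.
- clip: Sprung edge clip, fixed, black base 80 x 64 mm, origin under its centre. Two steel jaws 60 mm long along its x, 3 mm apart in y about the middle, rounded lips (radius 8 mm) reaching 40 mm above the table; springs (4 to 5 N each) let them part. Pressing the board in takes 3 to 15 N. Home: lower edge on the clip's floor, 12 mm above the table, board's x along the clip's x, either way round.
- stamp: Bystander: short steel stamp with a ball top (34 mm), 101 mm long, standing in block2; origin at its lower end. Top about 136 mm above the table.
- disc_a: Bystander: terracotta disc, 64 mm across, 8 mm thick, origin under its centre.
- disc_b: Bystander: white disc, 56 mm across, 8 mm thick, origin under its centre.
- fish: Bystander: grey fish-shaped clay ornament about 110 x 45 x 8 mm, origin under its centre.
- jar: Bystander: white glaze jar 56 mm across, 85 mm high, origin under its centre.
- mug: Bystander: white mug 76 mm across, 85 mm high, origin under its centre.
- spatula: Bystander: wooden-handled spatula 170 mm long, lying.
There are look-alikes about, which are no part of the job. Several things have the shape of the board; the one meant has the colours described above.

How it is judged:
On the way, in this order (a step that is already met when the one before it is completed fails the run):
1. the spindle's tip is through the upper plate (x of spindle in the frame of cradle between -0.004 and 0.004 m and y of spindle in the frame of cradle between -0.004 and 0.004 m and z of spindle in the frame of cradle below -0.012 m), for 0.02 s.
2. the spindle is through both plates with its collar on the upper plate (x of spindle in the frame of cradle between -0.004 and 0.004 m and y of spindle in the frame of cradle between -0.004 and 0.004 m and angle between the z axis of spindle and the z axis of cradle, either way round below 0.07 rad and z of spindle in the frame of cradle between -0.094 and -0.0865 m), for 0.2 s.
3. the pattern board is home in the clip (x of board in the frame of clip between -0.015 and 0.015 m and y of board in the frame of clip between -0.004 and 0.004 m and z of board in the frame of clip between 0.008 and 0.0155 m and angle between the x axis of board and the x axis of clip, either way round below 0.12 rad and angle between board's own z axis and vertical below 0.08 rad), for 0.2 s.
At the end, for the whole second after the job is handed in: Spindle in both holes (tip within 4 mm of the axis, 4 degrees), collar within 3.5 mm of the upper plate; board in the clip, lower edge within 3.5 mm of its floor, 15 mm of its middle along and 4 mm across, turned under 6.9 and leaning under 4.6 degrees; both at rest (all of step 2 and all of step 3 and linear speed of each of spindle, board below 0.02 m/s); the robot touches nothing.
It fails at once if a bystander is shoved or lifted: moved more than 30 mm (distance of any of stamp, disc_a, disc_b, fish, jar, mug, spatula from where it was at the start of the episode above 0.03 m).
It also fails if it takes over 58 s, if anything falls off the work surface, if the arm or the gripper's body presses on something with over 40 N, if the wrist force passes 120 N, or if a joint passes its speed limit or range.

## Working session

There is one attempt and no reset: what is moved stays moved. The work goes in short steps, Python scripts to look and compute and a tool call to move; the robot and the scene stay as the last step left them, time stands still between calls to the robot, and variables do not carry over. Pictures are saved under pics/ and viewed, at most 10 in all, crops included, and the job is handed in when it is done.

Besides the shell and the picture viewer there is one more tool, called after "Call:" by a JSON object that holds its "name" and its "arguments". servo_tool: Moves the arm, as the interface text tells. Its arguments: {"type":"object","properties":{"increments":{"type":"array","items":{"type":"array"}}},"required":["increments"]}

```bash
ls; mkdir -p pics
cat > h.py <<'E'
import numpy as np, cv2
from scipy.spatial.transform import Rotation as R
from plant import bot, camera, finder
def cam(name):
    s=bot.get_state(); d=camera(name)
    K=np.array(d["camera_matrix"])
    if name=="wrist":
        T=np.eye(4);T[:3,:3]=R.from_rotvec(s["tool_rot"]).as_matrix();T[:3,3]=s["tool_pos"]
        M=T@np.array(d["mount"])
    else:
        M=np.eye(4);o=np.array(d["orientation"],float)
        M[:3,:3]=o if o.shape==(3,3) else R.from_rotvec(o).as_matrix();M[:3,3]=d["eye"]
    d["K"]=K;d["M"]=M
    return d
def save(d,n): cv2.imwrite("pics/"+n+".png",cv2.cvtColor(d["img"],cv2.COLOR_RGB2BGR))
def ray(d,u,v):
    r=d["M"][:3,:3]@np.linalg.solve(d["K"],[u,v,1]); return d["M"][:3,3],r/np.linalg.norm(r)
def atz(d,u,v,z):
    o,r=ray(d,u,v); return o+r*(z-o[2])/r[2]
def proj(d,P):
    P=np.atleast_2d(P); c=(P-d["M"][:3,3])@d["M"][:3,:3]; p=c@d["K"].T; return p[:,:2]/p[:,2:]
def tri(obs):
    A=np.zeros((3,3));b=np.zeros(3)
    for d,u,v in obs:
        o,r=ray(d,u,v);Q=np.eye(3)-np.outer(r,r);A+=Q;b+=Q@o
    return np.linalg.solve(A,b)
E
python3 - <<'E'
from h import *
s=bot.get_state();print({k:np.round(v,3).tolist() for k,v in s.items()},bot.finger_overhang)
for n in["scene","side","wrist"]:
    d=cam(n);save(d,n+"0");print(n,d.get("orientation"),d["M"].round(3).tolist(),d["K"].round(1).tolist())
    for t in["spindle","block","stand","cradle","board","rest","clip","stamp","jar","mug"]:
        print(t,[(round(x["p"],2),list(np.round(x["extent"]))) for x in finder.cut_out(d,t)[:4]])
E
```

```text
pics
{'time': 0.0, 'q': [-1.106, 0.322, -0.07, 1.452, 0.023, 1.371, -0.057], 'joint_velocities': [-0.0, 0.0, -0.001, 0.001, 0.0, 0.001, -0.001], 'effort': [-0.0, -49.13, -0.404, -31.252, -0.064, 0.044, 0.0], 'tool_pos': [0.283, 0.585, 0.229], 'tool_rot': [-0.702, -3.062, 0.003], 'ft_force': [0.111, -0.244, 0.675], 'wrist_torque': [0.006, -0.02, -0.06], 'grip_force': 0.0, 'opening': 0.087} 0.008
scene [-2.24690635 -0.7986397   0.32293129] [[0.777, 0.45, -0.441, 1.005], [0.63, -0.55, 0.549, -0.518], [0.004, -0.704, -0.71, 0.767], [0.0, 0.0, 0.0, 1.0]] [[368.8, 0.0, 246.5], [0.0, 368.8, 191.0], [0.0, 0.0, 1.0]]
spindle [(0.64, [np.float64(72.0), np.float64(273.0), np.float64(92.0), np.float64(301.0)])]
block [(0.73, [np.float64(71.0), np.float64(277.0), np.float64(120.0), np.float64(333.0)]), (0.73, [np.float64(126.0), np.float64(226.0), np.float64(166.0), np.float64(271.0)]), (0.3, [np.float64(232.0), np.float64(165.0), np.float64(278.0), np.float64(207.0)])]
stand [(0.74, [np.float64(194.0), np.float64(278.0), np.float64(228.0), np.float64(313.0)]), (0.69, [np.float64(232.0), np.float
[... 2270 characters left out ...]
 [np.float64(307.0), np.float64(198.0), np.float64(352.0), np.float64(231.0)])]
jar [(0.67, [np.float64(269.0), np.float64(160.0), np.float64(288.0), np.float64(188.0)])]
mug [(0.69, [np.float64(308.0), np.float64(199.0), np.float64(351.0), np.float64(230.0)]), (0.69, [np.float64(170.0), np.float64(248.0), np.float64(234.0), np.float64(280.0)])]
wrist None [[0.434, 0.871, 0.23, 0.22], [0.901, -0.42, -0.111, 0.615], [0.0, 0.255, -0.967, 0.385], [0.0, 0.0, 0.0, 1.0]] [[266.3, 0.0, 254.8], [0.0, 266.3, 191.0], [0.0, 0.0, 1.0]]
spindle []
block []
stand []
cradle []
board [(0.57, [np.float64(158.0), np.float64(268.0), np.float64(193.0), np.float64(297.0)])]
rest []
clip []
stamp []
jar []
mug []
```

Run:
```python
import cv2
a=cv2.imread("pics/scene0.png")[90:350,50:390];b=cv2.imread("pics/side0.png")[130:345,120:385]
cv2.imwrite("pics/sc.png",cv2.resize(a,(784,600),interpolation=cv2.INTER_CUBIC))
cv2.imwrite("pics/si.png",cv2.resize(b,(740,600),interpolation=cv2.INTER_CUBIC))
```

```text
(no output)
```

View pics/sc.png

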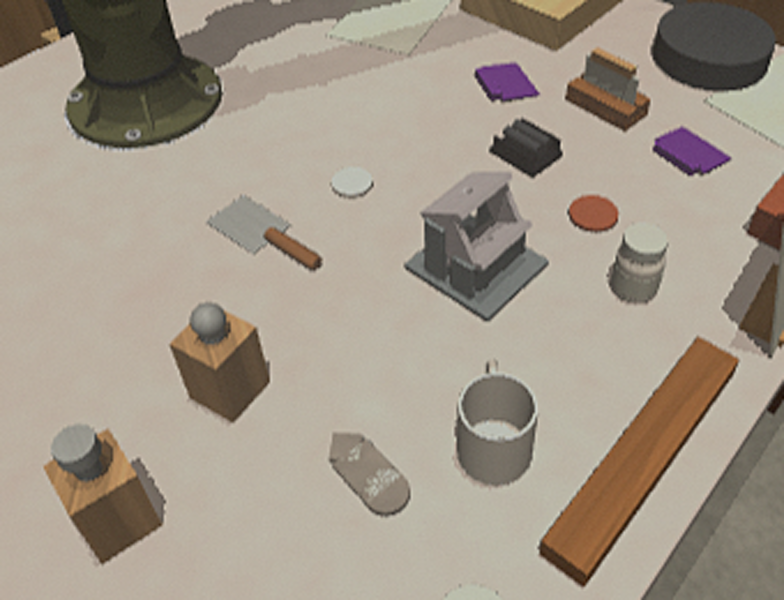

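View pics/si.png

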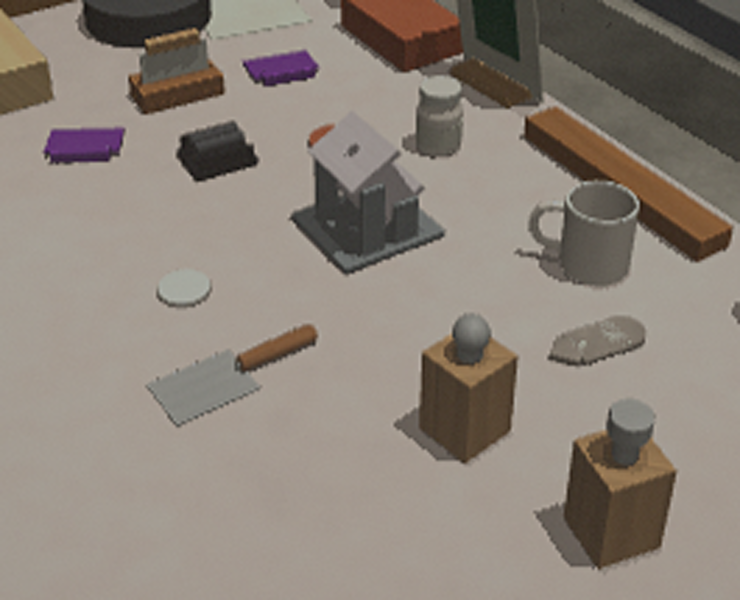

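The scene view shows the spindle in the lower-left block (head top at about px 82,281), the stand at (253,172), the white board with its wooden grip in the rest at (317,116), and the black clip at (278,150). The side view agrees: head (346,279), hole (246,184), clip (198,183), board (182,148). The purple boards are look-alikes.

Run:
```python
from h import *
A=cam("scene");B=cam("side")
sc=lambda x,y:(A,50+x/2.306,90+y/2.308)
si=lambda x,y:(B,120+x/2.792,130+y/2.79)
for n,a,b,z in[("headtop",(76,440),(631,415),.141),("stampball",(209,321),(472,331),.119),("hole",(468,190),(351,150),.112),
 ("barL",(597,53),(147,43),.086),("barR",(633,70),(199,36),.086),("clip",(526,138),(216,138),.04),
 ("standR",(548,264),(349,268),.01),("standBot",(487,318),(443,231),.01),("standL",(405,266),(0,0),.01),
 ("rest",(608,95),(176,85),.03),("jartop",(645,240),(440,90),.085),("mugtop",(497,400),(601,203),.085)]:
    P=[atz(*sc(*a),z).round(3),atz(*si(*b),z).round(3),tri([sc(*a),si(*b)]).round(3)]
    print(n,*[list(p) for p in P])
# block corners bottom/top
print([atz(*sc(*p),.095).round(3).tolist() for p in[(46,475),(132,487),(110,432),(78,505)]])
```

```text
headtop [np.float64(0.526), np.float64(-0.422), np.float64(0.141)] [np.float64(0.526), np.float64(-0.427), np.float64(0.141)] [np.float64(0.527), np.float64(-0.424), np.float64(0.14)]
stampball [np.float64(0.495), np.float64(-0.261), np.float64(0.119)] [np.float64(0.497), np.float64(-0.261), np.float64(0.119)] [np.float64(0.496), np.float64(-0.262), np.float64(0.12)]
hole [np.float64(0.568), np.float64(0.052), np.float64(0.112)] [np.float64(0.568), np.float64(0.046), np.float64(0.112)] [np.float64(0.569), np.float64(0.05), np.float64(0.111)]
barL [np.float64(0.514), np.float64(0.419), np.float64(0.086)] [np.float64(0.505), np.float64(0.422), np.float64(0.086)] [np.float64(0.508), np.float64(0.43), np.float64(0.08)]
barR [np.float64(0.575), np.float64(0.414), np.float64(0.086)] [np.float64(0.568), np.float64(0.403), np.float64(0.086)] [np.float64(0.574), np.float64(0.418), np.float64(0.08)]
clip [np.float64(0.517), np.float64(0.246), np.float64(0.04)] [np.float64(0.506), np.float64(0.246), np.float64(0.04)] [np.float64(0.511), np.float64(0.256), np.float64(0.032)]
standR [np.float64(0
[... 460 characters left out ...]
.01)] [np.float64(0.396), np.float64(0.105), np.float64(0.147)]
rest [np.float64(0.544), np.float64(0.413), np.float64(0.03)] [np.float64(0.527), np.float64(0.397), np.float64(0.03)] [np.float64(0.538), np.float64(0.425), np.float64(0.016)]
jartop [np.float64(0.755), np.float64(0.136), np.float64(0.085)] [np.float64(0.747), np.float64(0.131), np.float64(0.085)] [np.float64(0.754), np.float64(0.14), np.float64(0.079)]
mugtop [np.float64(0.754), np.float64(-0.138), np.float64(0.085)] [np.float64(0.754), np.float64(-0.145), np.float64(0.085)] [np.float64(0.755), np.float64(-0.141), np.float64(0.085)]
[[0.501, -0.451, 0.095], [0.568, -0.411, 0.095], [0.508, -0.391, 0.095], [0.547, -0.45, 0.095]]
```

Call:
{"name": "servo_tool", "arguments": {"increments": [[[0,0,-0.5],[0,0,-1],1],[[0,0,-0.5],[0,0,-1],1],[[0,0,-0.5],[0,0,-1],1],[[0,0,-0.5],[0,0,-1],1],[[0,0,-0.5],[0,0,-1],1],[[-0.5,-0.8,0],[0,0,-0.16],1],[[-0.5,-0.8,0],[0,0,0],1],[[-0.5,-0.8,0],[0,0,0],1]]}}

```text
time: 2.42
tool_pos: [0.3429, 0.4881, 0.3309]
tool_rot: [-0.002, 3.141, 0.001]
ft_force: [1.1, -0.1, -0.6]
opening: 0.0872
grip_force: 0.0
```

Call:
{"name": "servo_tool", "arguments": {"increments": [[[-0.6,-0.8,0],[0,0,0],1],[[-0.6,-0.8,0],[0,0,0],1],[[-0.6,-0.8,0],[0,0,0],1],[[-0.6,-0.8,0],[0,0,0],1],[[0,0,0],[0,0,0],1],[[0,0,0],[0,0,0],1]]}}

```text
time: 2.92
tool_pos: [0.4409, 0.3578, 0.331]
tool_rot: [0.011, 3.141, 0.0]
ft_force: [-0.8, 0.2, -0.1]
opening: 0.087
grip_force: 0.0
```

Run:
```python
from h import *
d=cam("wrist");save(d,"w1")
print(proj(d,[[.54,.416,.086],[.51,.25,.04],[.569,.05,.112]]).round())
im=d["img"];c=im[:,:,::-1]
cv2.imwrite("pics/w1b.png",cv2.resize(c,(800,600),interpolation=cv2.INTER_CUBIC))
np.savez("w1.npz",M=d["M"],K=d["K"],img=im)
for t in["board","rest","clip"]:
    for x in finder.cut_out(d,t)[:3]:
        m=np.array(x["region"]).astype(np.uint8);print(t,round(x["p"],2),np.round(x["extent"]),cv2.minAreaRect(cv2.findNonZero(m)) if m.any() else 0)
```

```text
[[291. 229.]
 [193. 203.]
 [ 56. 254.]]
board 0.93 [289. 197. 305. 238.] ((297.5538635253906, 216.5692596435547), (14.63609790802002, 44.40443420410156), 7.125016689300537)
board 0.75 [238. 106. 298. 164.] ((264.58990478515625, 131.0065155029297), (44.44374084472656, 53.68717956542969), 30.699722290039062)
board 0.59 [258. 263. 302. 291.] ((281.0, 275.5), (23.0, 42.0), 90.0)
rest 0.91 [271. 183. 313. 240.] ((291.9158630371094, 211.653076171875), (33.23876190185547, 56.23987579345703), 6.170175075531006)
clip 0.72 [184. 176. 222. 223.] ((201.37940979003906, 198.92996215820312), (36.927947998046875, 42.479610443115234), 3.5763344764709473)
```

View pics/w1b.png

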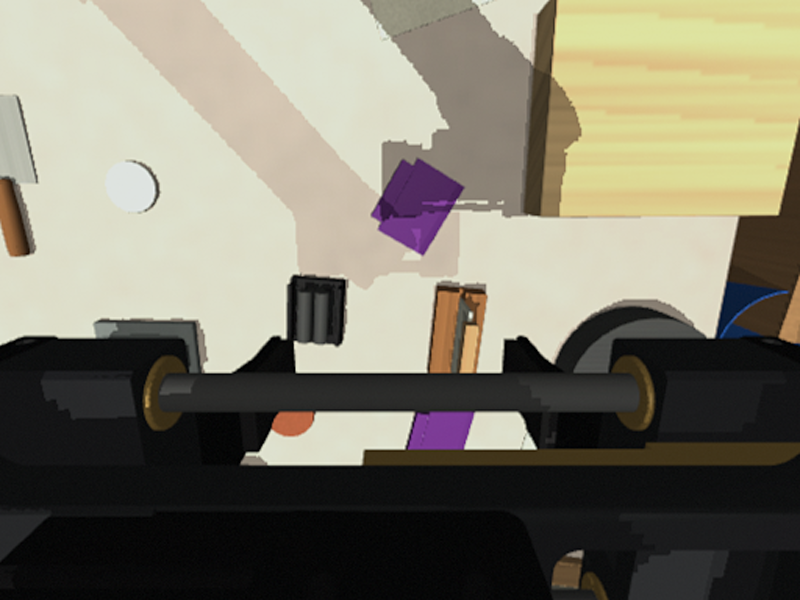

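The wrist view shows the clip at about px (201,199), aligned with world x, and the rest with the board at (297,217), partly hidden by the gripper. Going over the stand next.

Call:
{"name": "servo_tool", "arguments": {"increments": [[[-0.5,-0.86,0],[0,0,0],1],[[-0.5,-0.86,0],[0,0,0],1],[[-0.5,-0.86,0],[0,0,0],1],[[-0.5,-0.86,0],[0,0,0],1],[[-0.5,-0.86,0],[0,0,0],1],[[-0.5,-0.86,0],[0,0,0],1],[[-0.5,-0.86,0],[0,0,0],1],[[-0.5,-0.86,0],[0,0,0],1]]}}

```text
time: 3.78
tool_pos: [0.599, 0.0858, 0.3306]
tool_rot: [-0.005, 3.141, 0.001]
ft_force: [0.9, -0.4, 0.0]
opening: 0.087
grip_force: 0.0
```

Call:
{"name": "servo_tool", "arguments": {"increments": [[[-0.48,-0.8,0],[0,0,0],1],[[0,0,0],[0,0,0],1],[[0,0,0],[0,0,0],1]]}}

```text
time: 4.03
tool_pos: [0.6183, 0.052, 0.33]
tool_rot: [-0.005, -3.141, 0.001]
ft_force: [-0.2, 1.1, 0.0]
opening: 0.0865
grip_force: 0.0
```

Run:
```python
from h import *
d=cam("wrist");save(d,"w2")
s=bot.get_state();print(s["q"],s["tool_pos"],s["time"])
print(proj(d,[[.569,.05,.112]]).round())
im=d["img"]
np.savez("w2.npz",M=d["M"],K=d["K"],img=im)
u,v=proj(d,[[.569,.05,.112]])[0].astype(int)
x0=max(u-100,0);y0=max(v-75,0);print(x0,y0)
cv2.imwrite("pics/w2b.png",cv2.resize(im[y0:y0+150,x0:x0+200,::-1],(800,600),interpolation=cv2.INTER_CUBIC))
```

```text
[-0.38036072  0.2324503   0.30854207  1.37772235 -0.07072856  1.54300207
  1.49356617] [0.61771266 0.05461557 0.33004985] 4.0833
[[253. 136.]]
153 61
```

View pics/w2b.png

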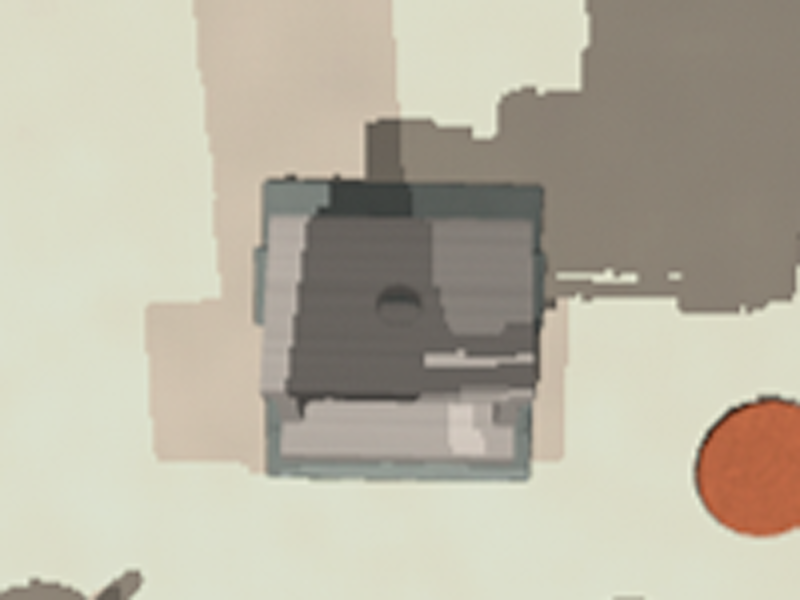

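The wrist view shows the stand with its upper hole at about px (252.5,137), 1 px from the prediction, and the base nearly square to the world axes.

Run:
```python
from h import *
z=np.load("w2.npz");d=dict(M=z["M"],K=z["K"])
f=lambda x,y:(153+x/4,61+y/4)
print("hole",atz(d,*f(398,304),.112))
C=np.array([atz(d,*f(*p),.01)[:2] for p in[(265,180),(545,187),(530,480),(267,475)]]);print(C,C.mean(0))
for i in range(4):
    e=C[(i+1)%4]-C[i];print(np.linalg.norm(e),np.degrees(np.arctan2(e[1],e[0])))
z=np.load("w1.npz");d=dict(M=z["M"],K=z["K"])
g=lambda x,y:(x/1.5625,y/1.5625)
C=np.array([atz(d,*g(*p),.01)[:2] for p in[(290,277),(347,279),(342,346),(289,343)]]);print("clip",C,C.mean(0))
J=np.array([atz(d,*g(*p),.04)[:2] for p in[(298,290),(328,291),(328,342),(299,340)]]);print("jaws",J,J.mean(0))
J=np.array([atz(d,*g(*p),.035)[:2] for p in[(313,292),(313.5,340)]]);print("gap",J)
```

```text
hole [0.56993855 0.04873957 0.112     ]
[[ 0.52403292 -0.00845372]
 [ 0.52708779  0.1105091 ]
 [ 0.65465664  0.10764876]
 [ 0.65212525 -0.01213098]] [0.58947565 0.04939329]
0.11900203199554177 88.52901062776347
0.1276009118302189 -1.2844680074307655
0.11980647974022247 -91.21069143256419
0.12814510822538472 178.35561031380098
clip [[0.47028618 0.23168735]
 [0.47303499 0.29799875]
 [0.55637261 0.28882669]
 [0.5521212  0.22456972]] [0.51295375 0.26077063]
jaws [[0.47864834 0.24741506]
 [0.47996463 0.28036957]
 [0.53970965 0.2774605 ]
 [0.53710661 0.24462418]] [0.50885731 0.26246733]
gap [[0.48224498 0.26272963]
 [0.53906829 0.2600121 ]]
```

Call:
{"name": "servo_tool", "arguments": {"increments": [[[0.11,-0.99,0.14],[0,0,0],1],[[0.11,-0.99,0.14],[0,0,0],1],[[0.11,-0.99,0.14],[0,0,0],1],[[0.11,-0.99,0.14],[0,0,0],1],[[0.11,-0.99,0.14],[0,0,0],1],[[0.11,-0.99,0.14],[0,0,0],1],[[0.11,-0.99,0.14],[0,0,0],1],[[0.11,-0.99,0.14],[0,0,0],1]]}}

```text
time: 4.75
tool_pos: [0.5832, -0.2614, 0.2858]
tool_rot: [-0.008, 3.14, 0.003]
ft_force: [0.9, -0.3, -0.2]
opening: 0.0872
grip_force: 0.0
```

Call:
{"name": "servo_tool", "arguments": {"increments": [[[0.11,-0.99,0.14],[0,0,0],1],[[0.11,-0.99,0.14],[0,0,0],1],[[0.11,-0.99,0.14],[0,0,0],1],[[0.11,-0.99,0.14],[0,0,0],1],[[0,0,0],[0,0,0],1],[[0,0,0],[0,0,0],1]]}}

```text
time: 5.25
tool_pos: [0.5643, -0.422, 0.262]
tool_rot: [-0.003, -3.14, -0.002]
ft_force: [0.5, 0.1, -0.0]
opening: 0.0871
grip_force: 0.0
```

Run:
```python
from h import *
d=cam("wrist");save(d,"w3")
s=bot.get_state();print(np.round(s["q"],2),s["tool_pos"],s["tool_rot"],s["time"])
print(proj(d,[[.527,-.424,.141]]).round(1))
im=d["img"]
for x in finder.cut_out(d,"spindle")[:2]:
    m=np.array(x["region"]).astype(np.uint8);r=cv2.minAreaRect(cv2.findNonZero(m));print(x["p"],x["extent"],r,atz(d,*r[0],.141))
u,v=proj(d,[[.527,-.424,.141]])[0].astype(int)
x0=max(u-80,0);y0=max(v-60,0);print(x0,y0)
cv2.imwrite("pics/w3b.png",cv2.resize(im[y0:y0+120,x0:x0+160,::-1],(640,480),interpolation=cv2.INTER_CUBIC))
```

```text
[ 0.24  0.46  0.54  1.26 -0.23  1.48  2.32] [ 0.56588082 -0.41975659  0.26259303] [ 2.26517462e-03 -3.14146830e+00 -3.33222890e-03] 5.3
[[252.8 153.6]]
0.9 [233.3, 139.7, 269.6, 172.4] ((252.0, 154.0), (34.0, 34.0), 90.0) [ 0.52739177 -0.42484925  0.141     ]
172 93
```

View pics/w3b.png

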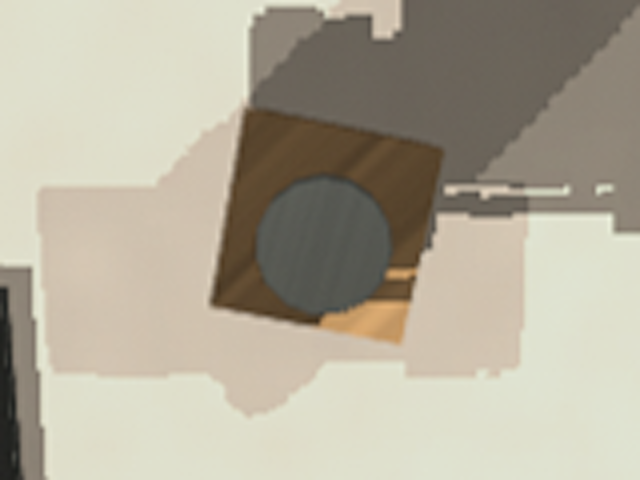

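The head's top is at px (253,154), matching the estimate (0.527, -0.424). Descending and gripping.

Call:
{"name": "servo_tool", "arguments": {"increments": [[[0.32,-0.03,0.7],[0,0,0],1],[[0.32,-0.03,0.7],[0,0,0],1],[[0.31,-0.02,0.7],[0,0,0],1],[[0,0,0.7],[0,0,0],1],[[0,0,0.7],[0,0,0],1],[[0,0,0.05],[0,0,0],1],[[0,0,0],[0,0,0],0.3],[[0,0,0],[0,0,0],0.1]]}}

```text
time: 6.02
tool_pos: [0.5289, -0.4237, 0.1232]
tool_rot: [-0.004, 3.139, -0.001]
ft_force: [1.0, -0.2, 0.6]
opening: 0.0801
grip_force: 0.0
```

Call:
{"name": "servo_tool", "arguments": {"increments": [[[0,0,0],[0,0,0],0],[[0,0,0],[0,0,0],0],[[0,0,0],[0,0,0],0],[[0,0,0],[0,0,0],0],[[0,0,0],[0,0,0],0]]}}

```text
time: 6.43
tool_pos: [0.5269, -0.4252, 0.1219]
tool_rot: [0.001, 3.141, -0.001]
ft_force: [-0.1, 0.2, -0.0]
opening: 0.0481
grip_force: 0.0
```

Call:
{"name": "servo_tool", "arguments": {"increments": [[[0,0,0],[0,0,0],0],[[0,0,0],[0,0,0],0],[[0,0,0],[0,0,0],0],[[0,0,0],[0,0,0],0]]}}

```text
time: 6.77
tool_pos: [0.5267, -0.4249, 0.1214]
tool_rot: [0.001, 3.142, 0.0]
ft_force: [-0.7, 0.1, 1.4]
opening: 0.0348
grip_force: 30.0
```

Call:
{"name": "servo_tool", "arguments": {"increments": [[[0,0,-0.3],[0,0,0],0],[[0,0,-0.8],[0,0,0],0],[[0,0,-0.97],[0,0,0],0],[[0,0,-0.97],[0,0,0],0],[[0,0,-0.97],[0,0,0],0],[[0,0,-0.97],[0,0,0],0],[[0,0.5,0],[0,0,0],0],[[0,0.8,0],[0,-0.5,0],0]]}}

```text
time: 7.43
tool_pos: [0.5273, -0.3764, 0.3234]
tool_rot: [0.007, 3.095, -0.009]
ft_force: [0.6, 0.9, -2.6]
opening: 0.0354
grip_force: 30.0
```

Call:
{"name": "servo_tool", "arguments": {"increments": [[[0,0.95,0],[0,-0.5,0],0],[[0,0.95,0],[0,-0.5,0],0],[[0,0.95,0],[0,-0.5,0],0],[[0,0.95,0],[0,-0.5,0],0],[[0,0.95,0],[0,-0.5,0],0],[[0,0.95,0],[0,-0.5,0],0],[[0,0.95,0],[0,-0.5,0],0],[[0,0.95,0],[0,-0.5,0],0]]}}

```text
time: 8.1
tool_pos: [0.526, -0.0675, 0.3215]
tool_rot: [0.001, 2.746, 0.001]
ft_force: [0.8, -0.1, 0.3]
opening: 0.0354
grip_force: 30.0
```

Call:
{"name": "servo_tool", "arguments": {"increments": [[[0,0.95,0],[0,-0.5,0],0],[[0,0.95,0],[0,-0.5,0],0],[[0,0.6,0],[0,-0.5,0.28],0],[[0,0.5,0],[0,0,0],0],[[0,0,0],[0,0,0],0],[[0,0,0],[0,0,0],0]]}}

```text
time: 8.6
tool_pos: [0.5431, 0.0446, 0.3198]
tool_rot: [0.031, 2.639, 0.005]
ft_force: [0.2, -0.8, -2.0]
opening: 0.0351
grip_force: 30.0
```

```bash
cat >> h.py <<'E'
psi=np.radians(-1.4)
hole=np.array([.5695,.0495,.112])
Rc=R.from_euler("z",psi).as_matrix()@R.from_euler("y",-30,degrees=True).as_matrix()  # cradle frame
Rt=Rc@np.diag([-1,1,-1.])  # tool target: z=-bore, y=+y
def goal(P,Rg):
    s=bot.get_state();Rn=R.from_rotvec(s["tool_rot"]).as_matrix()
    print("t",s["time"],"pos",np.round(s["tool_pos"],4),"shift units",(Rn.T@(P-s["tool_pos"])/.04).round(2),"turn units",(np.degrees(R.from_matrix(Rn.T@Rg).as_rotvec())/5).round(2),s["opening"],np.round(s["ft_force"],1))
E
python3 - <<'E'
from h import *
goal(hole+Rc@[0,0,.141],Rt)
d=cam("wrist");save(d,"w4");goal(hole+Rc@[0,0,.141],Rt)
print(bot.get_state()["q"].round(2) if hasattr(bot.get_state()["q"],"round") else bot.get_state()["q"])
E
```

```text
t 8.6 pos [0.5431 0.0446 0.3198] shift units [2.   0.12 1.35] turn units [ 0.11 -0.24 -0.02] 0.035123002853162465 [ 0.2 -0.8 -2. ]
t 8.65 pos [0.5433 0.0435 0.3198] shift units [2.01 0.15 1.34] turn units [ 0.11 -0.24 -0.04] 0.03473790620028196 [ 0.5 -0.7 -2.2]
[ 0.04 -0.3  -0.18  1.98  0.03  0.95  1.39]
```

Call:
{"name": "servo_tool", "arguments": {"increments": [[[0.5,0.03,0.34],[0,-0.04,0],0],[[0.5,0.03,0.34],[0.03,-0.1,0],0],[[0.5,0.03,0.34],[0.04,-0.1,0],0],[[0.5,0.03,0.34],[0.04,0,0],0],[[0,0,0],[0,0,0],0],[[0,0,0],[0,0,0],0]]}}

```text
time: 9.15
tool_pos: [0.5204, 0.053, 0.2277]
tool_rot: [0.038, 2.635, -0.012]
ft_force: [1.1, 0.1, -0.9]
opening: 0.0351
grip_force: 30.0
```

Run:
```python
from h import *
goal(hole+Rc@[0,0,.141],Rt)
d=cam("wrist");save(d,"w5");goal(hole+Rc@[0,0,.141],Rt)
print(np.round(bot.get_state()["q"],2))
s=bot.get_state();T=R.from_rotvec(s["tool_rot"]).as_matrix();tip=np.array(s["tool_pos"])+T@[0,0,.116]
print("tip",tip,proj(d,[tip,hole]).round(1))
im=d["img"];u,v=proj(d,[tip])[0].astype(int);x0=max(u-60,0);y0=max(v-60,0);print(x0,y0)
cv2.imwrite("pics/w5b.png",cv2.resize(im[y0:y0+120,x0:x0+160,::-1],(800,600),interpolation=cv2.INTER_CUBIC))
```

```text
t 9.15 pos [0.5204 0.053  0.2277] shift units [ 0.39 -0.06 -0.4 ] turn units [-0.04 -0.19 -0.04] 0.035051304881219075 [ 1.1  0.1 -0.9]
t 9.2 pos [0.5218 0.0533 0.2298] shift units [ 0.44 -0.07 -0.37] turn units [-0.03 -0.15 -0.05] 0.03527059389418869 [ 1.3  0.3 -1.7]
[-0.06 -0.3  -0.15  2.17  0.11  0.78  1.27]
tip [0.57842425 0.05157873 0.12860655] [[255.1 192.3]
 [252.9 175.6]]
195 132
```

View pics/w5b.png

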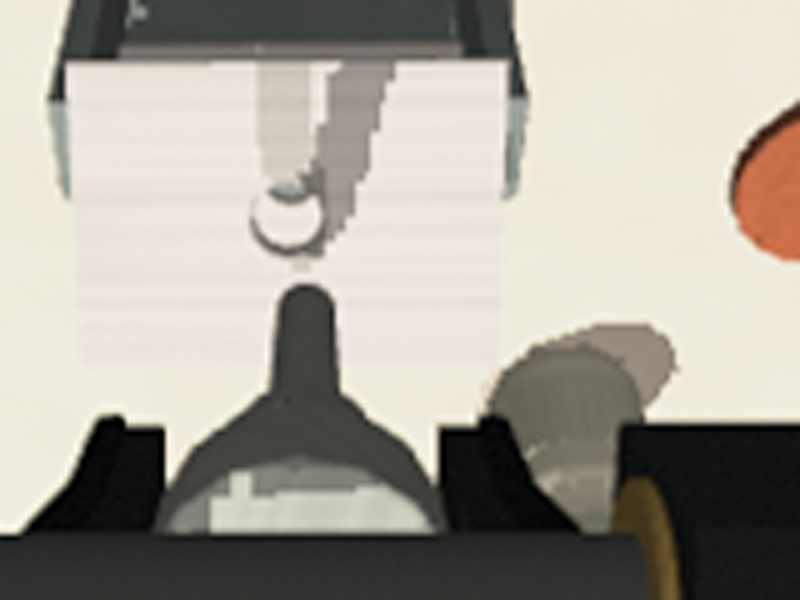

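The wrist view shows the spindle's nose at about px (256,190) heading to the hole at (253,175). Joint 2 is at its limit (-0.3), so I'll fit the kinematics to check whether the insertion line can be reached.

```bash
cat > kin.py <<'E'
from h import *
import itertools
from scipy.optimize import least_squares
s=bot.get_state()
D=[([-1.106,.322,-.07,1.452,.023,1.371,-.057],[.283,.585,.229],[-.702,-3.062,.003]),
([-0.38036072,0.2324503,0.30854207,1.37772235,-0.07072856,1.54300207,1.49356617],[0.6177,0.0546,0.33005],[-.005,-3.141,.001]),
([.24,.46,.54,1.26,-.23,1.48,2.32],[.5659,-.4198,.2626],[.002,-3.141,-.003]),
([.04,-.3,-.18,1.98,.03,.95,1.39],[.5433,.0435,.3198],[.031,2.639,.005]),
(list(s["q"]),list(s["tool_pos"]),list(s["tool_rot"]))]
def fk(q,L,sg):
    Z=lambda a:R.from_euler("z",a);Y=lambda a:R.from_euler("y",a)
    h,a,b,c=L[:4]
    r=Z(sg[0]*q[0]);p=np.array([0,0,h])
    r=r*Y(q[1]);p=p+r.apply([0,0,a]);r=r*Z(sg[1]*q[2])*Y(q[3]);p=p+r.apply([0,0,b])
    r=r*Z(sg[2]*q[4])*Y(q[5]);p=p+r.apply([0,0,c]);r=r*Z(sg[3]*q[6]+L[4]);return p,r
def fit():
    best=None
    for sg in itertools.product([-1],[1,-1],[1,-1],[1,-1]):
      for o in(0,1.57,-1.57,3.14):
        f=lambda L:np.concatenate([np.r_[fk(q,L,sg)[0]-p,.3*(R.from_rotvec(w).inv()*fk(q,L,sg)[1]).as_rotvec()] for q,p,w in D])
        g=least_squares(f,[.3,.42,.4,.3,o])
        if best is None or g.cost<best[0]: best=(g.cost,g.x,sg,np.abs(g.fun).max())
    return best
if __name__=="__main__":
    c,L,sg,m=fit();print(c,L,sg,m)
    lo=np.array([-2.86,-.3,-1.38,.06,-1.56,.09,-2.69]);hi=np.array([2.86,2.09,1.24,2.45,4.7,2.05,2.69])
    rng=np.random.default_rng(0)
    for zc in(.141,.125,.10,.07,.04,.026):
        P=hole+Rc@[0,0,zc];out=[]
        for k in range(12):
            q0=np.clip(np.array(s["q"])+rng.normal(0,.5 if k else 0,7),lo+.01,hi-.01)
            f=lambda q:np.r_[(fk(q,L,sg)[0]-P)*10,(R.from_matrix(Rt).inv()*fk(q,L,sg)[1]).as_rotvec()]
            g=least_squares(f,q0,bounds=(lo,hi));out.append((round(g.cost,6),np.round(g.x,2).tolist()))
        print(zc,*sorted(out)[:3])
E
python3 kin.py
```

```text
0.0015487188132630274 [0.24872967 0.44732543 0.51962362 0.33916147 1.57049365] (-1, -1, -1, -1) 0.028126712113180824
0.141 (np.float64(0.006343), [-0.18, -0.3, 0.0, 2.13, 0.14, 0.91, 1.3]) (np.float64(0.006343), [-0.18, -0.3, -0.0, 2.13, 0.14, 0.91, 1.3]) (np.float64(0.006343), [-0.18, -0.3, 0.0, 2.13, 0.14, 0.91, 1.3])
0.125 (np.float64(0.002567), [-0.17, -0.3, -0.0, 2.17, 0.14, 0.83, 1.3]) (np.float64(0.002567), [-0.17, -0.3, 0.0, 2.17, 0.14, 0.83, 1.3]) (np.float64(0.002567), [-0.17, -0.3, -0.0, 2.17, 0.14, 0.83, 1.3])
0.1 (np.float64(0.0), [-0.24, -0.3, 0.08, 2.23, 0.18, 0.7, 1.27]) (np.float64(0.0), [-0.18, -0.3, 0.02, 2.23, 0.15, 0.7, 1.3]) (np.float64(0.0), [-0.17, -0.3, 0.01, 2.23, 0.15, 0.7, 1.3])
0.07 (np.float64(0.0), [-0.33, -0.24, 0.16, 2.24, 0.22, 0.63, 1.24]) (np.float64(0.0), [-0.14, -0.23, -0.01, 2.24, 0.14, 0.63, 1.3]) (np.float64(0.0), [-0.13, -0.23, -0.02, 2.24, 0.14, 0.63, 1.31])
0.04 (np.float64(0.0), [-0.65, -0.18, 0.48, 2.23, 0.33, 0.58, 1.15]) (np.float64(0.0), [-0.56, -0.17, 0.39, 2.23, 0.29, 0.57, 1.18]) (np.float64(0.0), [-0.51, -0.17, 0.35, 2.23, 0.28, 0.57, 1.2])
0.026 (np.float64(0.0), [-0.57, -0.14, 0.41, 2.23, 0.28, 0.54, 1.19]) (np.float64(0.0), [-0.51, -0.14, 0.35, 2.23, 0.26, 0.53, 1.21]) (np.float64(0.0), [-0.38, -0.13, 0.23, 2.23, 0.23, 0.53, 1.24])
```

Call:
{"name": "servo_tool", "arguments": {"increments": [[[0.04,-0.03,0.05],[0,0.5,0],0],[[0.04,-0.02,0.08],[0,0.5,0],0],[[0.03,-0.02,0.07],[0,0.05,0],0],[[0,0,0],[0,0,0],0],[[0,0,0],[0,0,0],0]]}}

```text
time: 9.62
tool_pos: [0.521, 0.0507, 0.22]
tool_rot: [0.04, 2.723, -0.009]
ft_force: [-0.3, 0.4, -1.4]
opening: 0.035
grip_force: 30.0
```

```bash
cat >> h.py <<'E'
def tipstate(s=None,L=.116):
    s=s or bot.get_state();T=R.from_rotvec(s["tool_rot"]).as_matrix();tip=np.array(s["tool_pos"])+T@[0,0,L]
    zc=Rc.T@(-T[:,2]);print("tip in cradle mm",(Rc.T@(tip-hole)*1e3).round(1),"axis tilt deg xy",np.degrees(zc[:2]).round(2),"TCP",np.round(s["tool_pos"],4),"q2",round(s["q"][1],3),"F",np.round(s["ft_force"],1))
    return tip
E
python3 - <<'E'
from h import *
tipstate()
d=cam("wrist");save(d,"w6");tip=tipstate()
print(proj(d,[tip,hole]).round(1))
im=d["img"];x0,y0=213,140
cv2.imwrite("pics/w6b.png",cv2.resize(im[y0:y0+60,x0:x0+80,::-1],(640,480),interpolation=cv2.INTER_CUBIC))
E
```

```text
tip in cradle mm [-0.1 -0.2  2.4] axis tilt deg xy [6.01 0.15] TCP [0.521  0.0507 0.22  ] q2 -0.237 F [-0.3  0.4 -1.4]
tip in cradle mm [-0.5 -0.2  2.4] axis tilt deg xy [6.02 0.15] TCP [0.5208 0.0508 0.2198] q2 -0.237 F [-0.4  0.7 -1.5]
[[254.8 189.2]
 [255.  189.4]]
```

View pics/w6b.png

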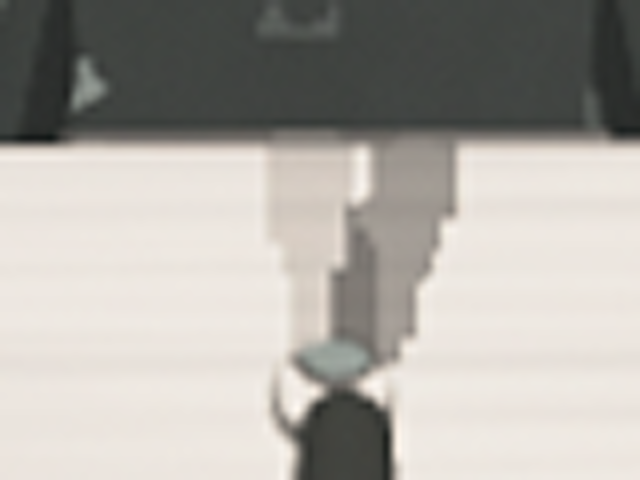

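The nose sits in the mouth of the hole, about 1.5 mm to the right (+y) of its centre (nose at crop 345, hole centre 333). I'll correct that while entering.

Call:
{"name": "servo_tool", "arguments": {"increments": [[[0,-0.04,0],[0,0,0],0],[[0.05,0,0.09],[0,-0.24,0],0],[[0.05,0,0.09],[0,-0.24,0],0],[[0.05,0,0.1],[0,-0.24,0],0],[[0.05,0,0.1],[0,-0.24,0],0],[[0.05,0,0.1],[0,-0.24,0.0],0],[[0,0,0],[0,0,0],0],[[0,0,0],[0,0,0],0]]}}

```text
time: 10.33
tool_pos: [0.5195, 0.0493, 0.1974]
tool_rot: [0.037, 2.62, -0.012]
ft_force: [-0.6, -0.2, -0.9]
opening: 0.0353
grip_force: 30.0
```

```bash
sed -i 's/hole=np.array(\[.5695,.0495,.112\])/hole=np.array([.5695,.0482,.112])/' h.py
python3 - <<'E'
from h import *
tipstate();goal(hole+Rc@[0,0,.095],Rt)
E
```

```text
tip in cradle mm [ -0.9  -0.5 -17. ] axis tilt deg xy [0.15 0.19] TCP [0.5195 0.0493 0.1974] q2 -0.287 F [-0.6 -0.2 -0.9]
t 10.3333 pos [0.5195 0.0493 0.1974] shift units [-0.02  0.    0.1 ] turn units [-0.04 -0.03 -0.04] 0.03526334710607019 [-0.6 -0.2 -0.9]
```

Call:
{"name": "servo_tool", "arguments": {"increments": [[[0,0,0.25],[-0.04,-0.03,0],0],[[-0.02,0,0.25],[0,0,0],0],[[0,0,0.25],[0,0,0],0],[[0,0,0.25],[0,0,0],0],[[0,0,0],[0,0,0],0],[[0,0,0],[0,0,0],0]]}}

```text
time: 10.83
tool_pos: [0.5406, 0.0489, 0.1623]
tool_rot: [0.036, 2.619, -0.007]
ft_force: [-0.0, 0.1, -1.7]
opening: 0.0348
grip_force: 30.0
```

Run:
```python
from h import *
tipstate();goal(hole+Rc@[0,0,.026],Rt)
```

```text
tip in cradle mm [  0.   0. -58.] axis tilt deg xy [ 0.07 -0.02] TCP [0.5406 0.0489 0.1623] q2 -0.196 F [-0.   0.1 -1.7]
t 10.8333 pos [0.5406 0.0489 0.1623] shift units [0.  0.  0.8] turn units [ 0.   -0.01 -0.04] 0.03482277551952703 [-0.   0.1 -1.7]
```

Now through the lower plate, to just above the seat.

Call:
{"name": "servo_tool", "arguments": {"increments": [[[0,0,0.12],[0,0,0],0],[[0,0,0.12],[0,0,0],0],[[0,0,0.12],[0,0,0],0],[[0,0,0.12],[0,0,0],0],[[0,0,0],[0,0,0],0],[[0,0,0],[0,0,0],0]]}}

```text
time: 11.33
tool_pos: [0.5503, 0.0487, 0.1463]
tool_rot: [0.036, 2.618, -0.007]
ft_force: [0.4, -0.1, -1.4]
opening: 0.0351
grip_force: 30.0
```

Run:
```python
from h import *
tipstate();goal(hole+Rc@[0,0,.026],Rt)
```

```text
tip in cradle mm [  0.5   0.1 -76.6] axis tilt deg xy [-0.   -0.03] TCP [0.5503 0.0487 0.1463] q2 -0.153 F [ 0.4 -0.1 -1.4]
t 11.3333 pos [0.5503 0.0487 0.1463] shift units [ 0.01 -0.    0.33] turn units [ 0.01  0.   -0.04] 0.03507422682480582 [ 0.4 -0.1 -1.4]
```

Call:
{"name": "servo_tool", "arguments": {"increments": [[[0,0,0.1],[0,0,0],0],[[0,0,0.1],[0,0,0],0],[[0,0,0.08],[0,0,0],0],[[0,0,0.04],[0,0,0],0],[[0,0,0],[0,0,0],0]]}}

```text
time: 11.75
tool_pos: [0.5566, 0.0485, 0.1352]
tool_rot: [0.036, 2.618, -0.007]
ft_force: [-0.3, 0.3, -2.9]
opening: 0.0349
grip_force: 30.0
```

Call:
{"name": "servo_tool", "arguments": {"increments": [[[0,0,0.03],[0,0,0],0],[[0,0,0],[0,0,0],0]]}}

```text
time: 11.92
tool_pos: [0.557, 0.0485, 0.1351]
tool_rot: [0.036, 2.618, -0.007]
ft_force: [-7.6, -1.3, 5.0]
opening: 0.0353
grip_force: 30.0
```

Run:
```python
from h import *
tipstate();goal(hole+Rc@[0,0,.026],Rt)
```

```text
tip in cradle mm [  0.7   0.1 -89.8] axis tilt deg xy [-0. -0.] TCP [0.557  0.0485 0.1351] q2 -0.122 F [-7.6 -1.3  5. ]
t 11.9167 pos [0.557  0.0485 0.1351] shift units [ 0.02 -0.    0.01] turn units [ 0.    0.   -0.04] 0.03526502341430761 [-7.6 -1.3  5. ]
```

Call:
{"name": "servo_tool", "arguments": {"increments": [[[0,0,0],[0,0,0],0.6],[[0,0,0],[0,0,0],0.8],[[0,0,0],[0,0,0],0.8],[[0,0,0],[0,0,0],0.8],[[0,0,-0.3],[0,0,0],0.8],[[0,0,-0.6],[0,0,0],0.8],[[0,0,-0.5],[0,0,0],0.8],[[0,0,0],[0,0,0],0.8]]}}

```text
time: 12.58
tool_pos: [0.5306, 0.0497, 0.1874]
tool_rot: [0.036, 2.61, -0.005]
ft_force: [1.1, 0.7, 1.4]
opening: 0.069
grip_force: 0.0
```

Run:
```python
from h import *
d=cam("wrist");save(d,"w7");tipstate()
p=proj(d,[hole,hole+Rc@[0,0,.046],hole+Rc@[.018,0,.046],hole+Rc@[0,.018,.046],hole+Rc@[0,-.018,.046]]).round(1);print(p)
im=d["img"];u,v=p[1].astype(int);x0,y0=max(u-80,0),max(v-60,0);print(x0,y0)
cv2.imwrite("pics/w7b.png",cv2.resize(im[y0:y0+120,x0:x0+160,::-1],(640,480),interpolation=cv2.INTER_CUBIC))
```

```text
tip in cradle mm [  3.7   0.5 -32.6] axis tilt deg xy [-0.33 -0.07] TCP [0.5305 0.0495 0.1857] q2 -0.252 F [-0.   0.2 -0.5]
[[254.  193.2]
 [253.9 209.5]
 [254.  231.3]
 [277.5 209.4]
 [230.4 209.6]]
173 149
```

View pics/w7b.png

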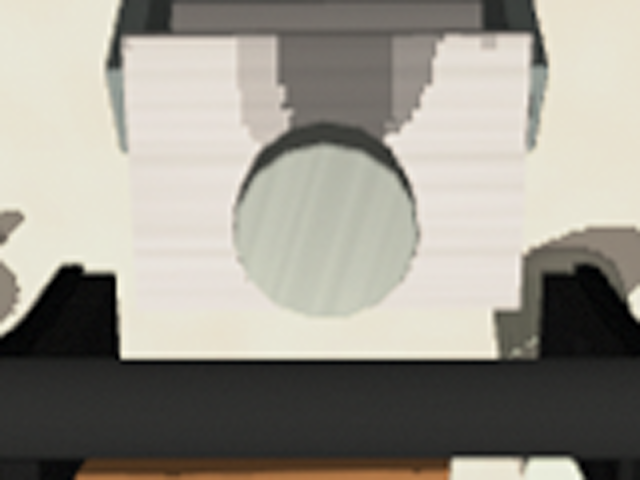

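The spindle's head is centred at about px (254,206.5), within 3 px of the seated prediction, so it is home. On to the board.

Call:
{"name": "servo_tool", "arguments": {"increments": [[[-0.3,0,-0.5],[0,0,0],1],[[-0.5,0.7,-0.35],[0,1,0],1],[[-0.5,0.7,-0.35],[0,1,0],1],[[-0.5,0.7,-0.3],[0,1,0],1],[[-0.5,0.7,-0.2],[0,1,0],1],[[-0.5,0.7,-0.2],[0,1,0],1],[[-0.2,0.8,0],[0,1,0],1],[[0,0.9,0],[0,0,-0.28],1]]}}

```text
time: 13.3
tool_pos: [0.6218, 0.252, 0.2882]
tool_rot: [-0.017, -3.136, 0.001]
ft_force: [0.5, -1.9, -1.4]
opening: 0.0872
grip_force: 0.0
```

Call:
{"name": "servo_tool", "arguments": {"increments": [[[0,0.9,0],[0,0,0],1],[[0,0.9,0],[0,0,0],1],[[0,0.3,0],[0,0,0],1],[[0,0,0],[0,0,0],1],[[0,0,0],[0,0,0],1]]}}

```text
time: 13.72
tool_pos: [0.6162, 0.3391, 0.2913]
tool_rot: [-0.002, -3.14, -0.001]
ft_force: [-0.1, -1.1, -0.8]
opening: 0.087
grip_force: 0.0
```

Run:
```python
from h import *
d=cam("wrist");save(d,"w8");s=bot.get_state();print(s["time"],s["tool_pos"],s["tool_rot"],np.round(s["q"],2))
p=proj(d,[[.541,.417,.086],[.511,.261,.04]]);print(p.round(1))
im=d["img"];np.savez("w8.npz",M=d["M"],K=d["K"],img=im)
x0,y0=150,60
cv2.imwrite("pics/w8b.png",cv2.resize(im[y0:y0+150,x0:x0+200,::-1],(800,600),interpolation=cv2.INTER_CUBIC))
```

```text
13.7667 [0.61685708 0.33735974 0.29195285] [-6.04312794e-03 -3.14141672e+00 -1.23735621e-04] [-0.33  0.44 -0.3   1.19  0.13  1.53  0.95]
[[314.6 116.7]
 [200.4  95.5]]
```

View pics/w8b.png

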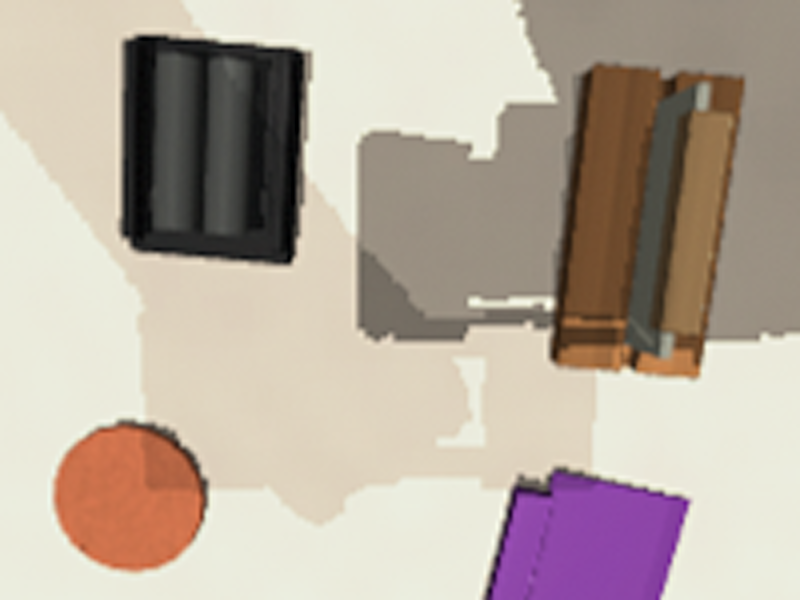

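The view shows the bar's top at crop corners (692,108), (733,113), (705,335), (664,330), the rest around it, and the clip's jaws with their gap at about x=202, rows 55–235.

Run:
```python
from h import *
z=np.load("w8.npz");d=dict(M=z["M"],K=z["K"])
f=lambda p:(150+p[0]/4,60+p[1]/4)
def poly(n,pts,h):
    C=np.array([atz(d,*f(p),h)[:2] for p in pts]);print(n,C.mean(0).round(4),"edges",[(round(float(np.linalg.norm(e)),3),round(float(np.degrees(np.arctan2(e[1],e[0]))),1)) for e in np.roll(C,-1,0)-C])
poly("bar",[(692,108),(733,113),(705,335),(664,330)],.086)
poly("rest",[(595,66),(742,76),(700,378),(555,365)],.03)
poly("slot",[(668,75),(632,372)],.03)
for h in(.01,.02):poly("clipbase%g"%h,[(125,38),(305,52),(293,263),(127,248)],h)
poly("jawL",[(157,52),(197,55),(192,234),(153,230)],.036)
poly("jawR",[(210,56),(252,60),(243,237),(205,233)],.036)
poly("gap",[(203,55),(199,234)],.034)
for h in(.08,.09):poly("bar%g"%h,[(692,108),(733,113),(705,335),(664,330)],h)
```

```text
bar [0.5403 0.4299] edges [(0.013, 83.5), (0.07, -3.4), (0.014, -96.8), (0.07, 176.0)]
rest [0.5401 0.425 ] edges [(0.054, 86.4), (0.11, -4.1), (0.057, -95.1), (0.108, 174.2)]
slot [0.5409 0.4258] edges [(0.108, -4.0), (0.108, 176.0)]
clipbase0.01 [0.5123 0.2593] edges [(0.068, 85.9), (0.078, -5.1), (0.066, -95.0), (0.077, 176.6)]
clipbase0.02 [0.5131 0.2611] edges [(0.066, 85.9), (0.076, -5.1), (0.064, -95.0), (0.075, 176.6)]
jawL [0.5116 0.2504] edges [(0.014, 86.0), (0.062, -4.7), (0.014, -95.7), (0.061, 175.0)]
jawR [0.5128 0.2695] edges [(0.015, 85.0), (0.061, -5.4), (0.014, -95.8), (0.061, 175.4)]
gap [0.512  0.2595] edges [(0.062, -4.3), (0.062, 175.7)]
bar0.08 [0.5402 0.4314] edges [(0.013, 83.5), (0.071, -3.4), (0.014, -96.8), (0.071, 176.0)]
bar0.09 [0.5404 0.4288] edges [(0.013, 83.5), (0.069, -3.4), (0.014, -96.8), (0.069, 176.0)]
```

Run:
```python
from h import *
z=np.load("w1.npz");d=dict(M=z["M"],K=z["K"])
for p in[(528,215),(560,360),(640,302)]:
    for h in(0,.05,.1): print(p,h,atz(d,p[0]/1.5625,p[1]/1.5625,h).round(3))
Rb=R.from_euler("z",-4,degrees=True).as_matrix()@np.diag([-1,1,-1.])
goal(np.array([.5403,.4268,.068]),Rb)
```

```text
(528, 215) 0 [ 0.401  0.507 -0.   ]
(528, 215) 0.05 [0.398 0.491 0.05 ]
(528, 215) 0.1 [0.395 0.476 0.1  ]
(560, 360) 0 [0.581 0.56  0.   ]
(560, 360) 0.05 [0.559 0.539 0.05 ]
(560, 360) 0.1 [0.537 0.519 0.1  ]
(640, 302) 0 [0.506 0.65  0.   ]
(640, 302) 0.05 [0.492 0.62  0.05 ]
(640, 302) 0.1 [0.478 0.59  0.1  ]
t 13.7667 pos [0.6169 0.3374 0.292 ] shift units [1.92 2.23 5.6 ] turn units [ 0.   -0.    0.76] 0.0866202860226175 [-0.   0.4  0.2]
```

Call:
{"name": "servo_tool", "arguments": {"increments": [[[0.48,0.56,0.6],[0,0,0],0.6],[[0.48,0.56,0.6],[0,0,0],0.6],[[0.48,0.56,0.6],[0,0,0],0.6],[[0.48,0.56,0.6],[0,0,0],0.6],[[0,0,0.6],[0,0,0.76],0.6],[[0,0,0.6],[0,0,0],0.6],[[0,0,0],[0,0,0],0.6],[[0,0,0],[0,0,0],0.6]]}}

```text
time: 14.43
tool_pos: [0.5406, 0.4258, 0.1484]
tool_rot: [-0.113, -3.139, 0.002]
ft_force: [0.2, 0.0, 1.1]
opening: 0.0529
grip_force: 0.0
```

Run:
```python
from h import *
Rb=R.from_euler("z",-4,degrees=True).as_matrix()@np.diag([-1,1,-1.])
goal(np.array([.5403,.4268,.068]),Rb)
```

```text
t 14.4333 pos [0.5406 0.4258 0.1484] shift units [0.01 0.03 2.01] turn units [-0.01 -0.01 -0.02] 0.052930752468903254 [0.2 0.  1.1]
```

Call:
{"name": "servo_tool", "arguments": {"increments": [[[0,0.03,0.7],[0,0,0],0.6],[[0,0,0.7],[0,0,0],0.6],[[0,0,0.6],[0,0,0],0.6],[[0,0,0],[0,0,0],0],[[0,0,0],[0,0,0],0],[[0,0,0],[0,0,0],0],[[0,0,0],[0,0,0],0],[[0,0,0],[0,0,0],0]]}}

```text
time: 15.1
tool_pos: [0.5412, 0.431, 0.0722]
tool_rot: [0.109, 3.136, 0.007]
ft_force: [-0.2, 0.3, -0.1]
opening: 0.0264
grip_force: 0.0
```

Call:
{"name": "servo_tool", "arguments": {"increments": [[[0,0,0],[0,0,0],0],[[0,0,0],[0,0,0],0],[[0,0,0],[0,0,0],0],[[0,0,0],[0,0,0],0],[[0,0,0],[0,0,0],0]]}}

```text
time: 15.52
tool_pos: [0.5404, 0.4298, 0.0707]
tool_rot: [0.109, 3.138, 0.003]
ft_force: [-1.6, -2.1, 5.0]
opening: 0.0142
grip_force: 29.4
```

Call:
{"name": "servo_tool", "arguments": {"increments": [[[0,0,-0.2],[0,0,0],0],[[0,0,-0.6],[0,0,0],0],[[0,0,-0.9],[0,0,0],0],[[0,0,-0.8],[0,0,0],0],[[0.08,-0.5,0],[0,0,0],0],[[0.08,-0.9,0],[0,0,0],0],[[0.08,-0.9,0],[0,0,0],0],[[0.08,-0.9,0],[0,0,0],0]]}}

```text
time: 16.18
tool_pos: [0.5174, 0.3024, 0.1694]
tool_rot: [0.106, 3.139, 0.004]
ft_force: [1.0, -0.5, -0.6]
opening: 0.0137
grip_force: 30.0
```

Call:
{"name": "servo_tool", "arguments": {"increments": [[[0.08,-0.9,0],[0,0,0.18],0],[[0,-0.19,0.3],[0,0,0],0],[[0,0,0.4],[0,0,0],0],[[0,0,0],[0,0,0],0],[[0,0,0],[0,0,0],0]]}}

```text
time: 16.6
tool_pos: [0.5111, 0.2604, 0.1406]
tool_rot: [-0.132, -3.138, -0.003]
ft_force: [-0.3, -0.1, -1.7]
opening: 0.0137
grip_force: 30.0
```

```bash
cat >> h.py <<'E'
Rk=R.from_euler("z",-4.9,degrees=True).as_matrix()@np.diag([-1,1,-1.])
E
python3 - <<'E'
from h import *
goal(np.array([.5122,.260,.072]),Rk)
d=cam("side");save(d,"s2");e=cam("wrist");save(e,"w9");goal(np.array([.5122,.260,.072]),Rk)
p=proj(d,[[.512,.26,.04]])[0].astype(int);print(p)
a=cv2.resize(d["img"][p[1]-50:p[1]+30,p[0]-45:p[0]+45,::-1],(450,400),interpolation=cv2.INTER_CUBIC)
q=proj(e,[[.512,.26,.04]])[0].astype(int);print(q)
y0=max(q[1]-60,0);b=cv2.resize(e["img"][y0:y0+100,q[0]-43:q[0]+44,::-1],(348,400),interpolation=cv2.INTER_CUBIC)
print(y0,q[0]-43);cv2.imwrite("pics/c9.png",np.hstack([a,b]))
E
```

```text
t 16.6 pos [0.5111 0.2604 0.1406] shift units [-0.03 -0.01  1.72] turn units [ 0.02 -0.02  0.02] 0.013714630140854112 [-0.3 -0.1 -1.7]
t 16.7 pos [0.512  0.2613 0.1418] shift units [-0.01 -0.04  1.75] turn units [0.04 0.01 0.03] 0.013670126967078242 [ 0.1  0.2 -0.7]
[197 176]
[253 193]
133 210
```

View pics/c9.png

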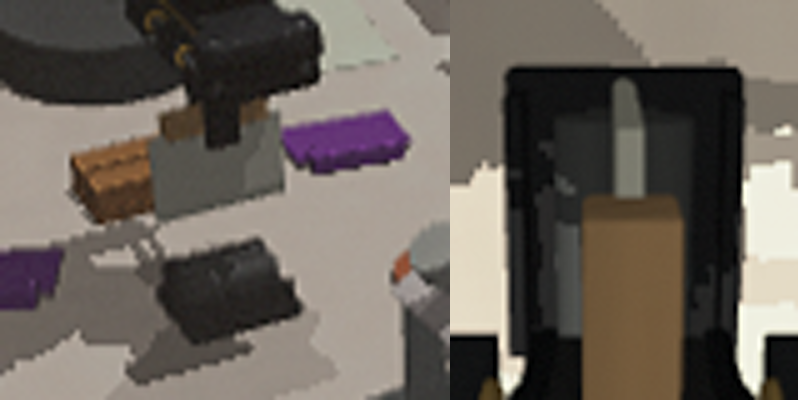

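Left: the board hangs upright in the jaws above the clip. Right: the sheet's lower end (crop x≈623) lines up with the clip's centre (624). Pressing down.

Call:
{"name": "servo_tool", "arguments": {"increments": [[[0,0,0.4],[0,0,0],0],[[0,0,0.4],[0,0,0],0],[[0,0,0.2],[0,0,0],0],[[0,0,0.15],[0,0,0],0],[[0,0,0.15],[0,0,0],0],[[0,0,0],[0,0,0],0]]}}

```text
time: 17.2
tool_pos: [0.5117, 0.2606, 0.0885]
tool_rot: [-0.132, -3.139, -0.004]
ft_force: [0.1, 1.0, -1.4]
opening: 0.0139
grip_force: 30.0
```

Call:
{"name": "servo_tool", "arguments": {"increments": [[[0,0,0.12],[0,0,0],0],[[0,0,0.12],[0,0,0],0],[[0,0,0.1],[0,0,0],0],[[0,0,0],[0,0,0],0]]}}

```text
time: 17.53
tool_pos: [0.5126, 0.2602, 0.0756]
tool_rot: [0.133, 3.137, 0.004]
ft_force: [1.9, 0.7, -0.4]
opening: 0.0141
grip_force: 30.0
```

Run:
```python
from h import *
goal(np.array([.5122,.260,.0727]),Rk)
```

```text
t 17.5333 pos [0.5126 0.2602 0.0756] shift units [ 0.01 -0.01  0.07] turn units [0.03 0.02 0.01] 0.014120911651264792 [ 1.9  0.7 -0.4]
```

Call:
{"name": "servo_tool", "arguments": {"increments": [[[0,0,0.08],[0,0,0],0],[[0,0,0.05],[0,0,0],0]]}}

```text
time: 17.7
tool_pos: [0.513, 0.2605, 0.0722]
tool_rot: [0.133, 3.136, 0.005]
ft_force: [-3.6, -1.4, 23.7]
opening: 0.0133
grip_force: 30.0
```

Call:
{"name": "servo_tool", "arguments": {"increments": [[[0,0,0.06],[0,0,0],0],[[0,0,0],[0,0,0],0]]}}

```text
time: 17.87
tool_pos: [0.5132, 0.2608, 0.0722]
tool_rot: [0.133, 3.135, 0.004]
ft_force: [-5.9, -3.0, 24.6]
opening: 0.0137
grip_force: 30.0
```

Run:
```python
from h import *
goal(np.array([.5122,.260,.0727]),Rk)
d=cam("side");save(d,"s3")
e=cam("scene");save(e,"c3")
p=proj(d,[[.512,.26,.04]])[0].astype(int)
a=cv2.resize(d["img"][p[1]-45:p[1]+25,p[0]-35:p[0]+35,::-1],(400,400),interpolation=cv2.INTER_CUBIC)
p=proj(e,[[.512,.26,.04]])[0].astype(int)
b=cv2.resize(e["img"][p[1]-45:p[1]+25,p[0]-35:p[0]+35,::-1],(400,400),interpolation=cv2.INTER_CUBIC)
cv2.imwrite("pics/c10.png",np.hstack([a,b]))
```

```text
t 17.8667 pos [0.5132 0.2608 0.0722] shift units [ 0.02 -0.02 -0.01] turn units [0.03 0.04 0.01] 0.013661138649182624 [-5.9 -3.  24.6]
```

The board is against a firm stop at the height of the clip's floor (lower edge about 11.5–12 mm). Releasing and retreating straight up.

Call:
{"name": "servo_tool", "arguments": {"increments": [[[0,0,-0.06],[0,0,0],0],[[0,0,0],[0,0,0],0.4],[[0,0,0],[0,0,0],0.5],[[0,0,0],[0,0,0],0.5],[[0,0,0],[0,0,0],0.5],[[0,0,0],[0,0,0],0.5],[[0,0,-0.2],[0,0,0],0.5],[[0,0,-0.4],[0,0,0],0.5]]}}

```text
time: 18.63
tool_pos: [0.5102, 0.2592, 0.0926]
tool_rot: [-0.133, -3.135, 0.0]
ft_force: [-0.1, 0.5, -0.1]
opening: 0.0424
grip_force: 0.0
```

Call:
{"name": "servo_tool", "arguments": {"increments": [[[0,0,-0.8],[0,0,0],0.5],[[0,0,-0.9],[0,0,0],0.5],[[0,0,-0.9],[0,0,0],0.5],[[0,0,-0.9],[0,0,0],0.5],[[-0.8,0,-0.5],[0,0,0],0.5],[[-0.9,0,0],[0,0,0],0.5],[[0,0,0],[0,0,0],0.5],[[0,0,0],[0,0,0],0.5]]}}

```text
time: 19.3
tool_pos: [0.5809, 0.2528, 0.2538]
tool_rot: [-0.137, -3.138, -0.003]
ft_force: [-0.2, -0.4, -0.2]
opening: 0.0436
grip_force: 0.0
```

Run:
```python
from h import *
s=bot.get_state();print(s["time"],s["tool_pos"],s["ft_force"])
Rck=R.from_euler("z",-4.9,degrees=True).as_matrix();o=np.array([.5122,.26,.012])
def mask_col(d,P,half=12):
    pass
for n in("wrist","scene","side"):
    d=cam(n);save(d,n+"_end")
    pts=np.array([o+Rck@np.array([sx*.035,sy*.007,z]) for sx in(-1,1) for sy in(-1,1) for z in(.060,.076)])
    sheet=np.array([o+Rck@np.array([sx*.045,sy*.002,z]) for sx in(-1,1) for sy in(-1,1) for z in(.03,.062)])
    allp=proj(d,np.vstack([pts,sheet]))
    print(n,"predicted extent",allp.min(0).round(1),allp.max(0).round(1),"bar top centre",proj(d,[o+[0,0,.076]]).round(1),"bar extent",proj(d,pts).min(0).round(1),proj(d,pts).max(0).round(1))
    for x in finder.cut_out(d,"board")[:4]: print("  found",round(x["p"],2),np.round(x["extent"],1))
    hsv=cv2.cvtColor(d["img"],cv2.COLOR_RGB2HSV)
    lo,hi=allp.min(0).astype(int)-6,allp.max(0).astype(int)+6
    w=(hsv[...,0]>8)&(hsv[...,0]<22)&(hsv[...,1]>75);m=np.zeros_like(w);m[lo[1]:hi[1],lo[0]:hi[0]]=w[lo[1]:hi[1],lo[0]:hi[0]]
    ys,xs=np.nonzero(m)
    if len(xs):print("  wood px",len(xs),xs.min(),ys.min(),xs.max(),ys.max(),cv2.minAreaRect(np.c_[xs,ys].astype(np.float32)))
```

```text
19.3 [0.58094223 0.2527615  0.2538215 ] [-0.16039034 -0.40272755 -0.17722476]
wrist predicted extent [249.6  81.6] [262.  158.4] bar top centre [[255.8 121.4]] bar extent [249.6  89.4] [262.  151.7]
  found 0.96 [334.3 197.1 384.7 220.8]
  found 0.78 [249.8  84.7 260.4 161.9]
  found 0.61 [301.2   1.5 375.   63.8]
  wood px 789 249 90 261 151 ((255.0, 120.5), (61.0, 12.0), 90.0)
scene predicted extent [268.5 129. ] [292.1 153.3] bar top centre [[280.6 134.7]] bar extent [270.2 129. ] [291.  144.9]
  found 0.89 [333.9 143.  365.1 162.3]
  found 0.77 [271.5 130.4 289.8 158.3]
  found 0.54 [255.1 118.3 279.3 132.9]
  wood px 145 270 126 297 143 ((284.4459228515625, 135.67568969726562), (15.289104461669922, 27.94782829284668), 80.53767395019531)
side predicted extent [183.3 161. ] [209.7 180.1] bar top centre [[196.1 164.5]] bar extent [185.3 161. ] [207.1 172.4]
  found 0.74 [182.4 165.  213.6 189.5]
  found 0.55 [206.1 147.7 235.6 158.7]
  found 0.54 [137.8 178.2 165.3 191.3]
  wood px 407 177 154 206 172 ((191.5, 163.0), (18.0, 29.0), 90.0)
```

Run:
```python
from h import *
o=np.array([.5122,.26,.012]);Rck=R.from_euler("z",-4.9,degrees=True).as_matrix()
for n in("scene","side"):
    d=cam(n)
    for sx in(-.015,.0,.015,.03):
        e=proj(d,[o+Rck@[sx,-.007,.076],o+Rck@[sx,-.007,.060],o+Rck@[sx,.007,.076],o+Rck@[sx,-.002,.045]]);u=int(round(e[0,0]))
        print(n,sx,"pred v: top near",e[0].round(1),"bot near",e[1].round(1),"top far",e[2].round(1))
        v0=int(e[2,1])-6;print("  ",v0,[tuple(int(c) for c in d["img"][v,u]) for v in range(v0,v0+24)])
```

```text
scene -0.015 pred v: top near [275.4 133.6] bot near [275.1 137.8] top far [278.4 131.7]
   125 [(71, 51, 75), (74, 51, 77), (73, 51, 80), (76, 50, 81), (72, 50, 83), (76, 53, 73), (103, 82, 66), (114, 91, 62), (114, 89, 63), (93, 75, 57), (74, 63, 51), (77, 64, 50), (75, 61, 47), (81, 71, 61), (87, 83, 76), (86, 84, 77), (86, 83, 76), (87, 85, 80), (87, 83, 77), (88, 83, 76), (90, 86, 82), (81, 79, 72), (66, 62, 59), (59, 58, 54)]
scene 0.0 pred v: top near [279.1 135.7] bot near [278.8 139.9] top far [282.1 133.7]
   127 [(71, 47, 78), (75, 53, 81), (72, 50, 79), (74, 49, 80), (60, 40, 69), (98, 88, 83), (118, 100, 80), (113, 89, 63), (114, 90, 64), (96, 77, 58), (75, 62, 49), (76, 64, 49), (77, 64, 50), (76, 66, 54), (82, 80, 73), (87, 85, 80), (88, 82, 77), (85, 82, 75), (85, 82, 74), (86, 82, 76), (85, 83, 74), (92, 86, 80), (75, 71, 66), (51, 50, 47)]
scene 0.015 pred v: top near [282.9 137.8] bot near [282.5 142. ] top far [285.9 135.8]
   129 [(108, 94, 94), (74, 53, 77), (97, 85, 85), (118, 111, 101), (117, 110, 100), (100, 93, 89), (101, 85, 69), (114, 89, 61), (101, 81, 60
[... 1728 characters left out ...]
4, 142), (121, 103, 86), (78, 60, 44), (71, 57, 43), (74, 61, 45), (74, 59, 44), (72, 57, 41), (83, 80, 71), (87, 85, 80), (87, 85, 78), (84, 82, 76), (86, 84, 77), (85, 81, 76), (86, 84, 76), (86, 84, 77), (66, 65, 61), (44, 42, 38), (45, 43, 41)]
side 0.03 pred v: top near [205.4 163.3] bot near [205.7 167.4] top far [203.7 161.3]
   155 [(169, 158, 149), (170, 158, 148), (170, 160, 149), (170, 161, 151), (169, 161, 150), (171, 163, 153), (157, 147, 136), (101, 87, 74), (66, 50, 38), (71, 57, 42), (74, 59, 43), (74, 60, 42), (76, 59, 44), (86, 81, 74), (85, 83, 77), (87, 84, 78), (86, 84, 78), (87, 84, 79), (87, 85, 78), (86, 84, 77), (87, 85, 78), (68, 65, 60), (47, 46, 44), (47, 43, 42)]
```

Bar edges in all three views match the home pose to under a pixel, and the robot is clear of everything.

```bash
python3 -c "
from plant import bot
print(bot.sign_off())"
```

```text
the job is handed in; nothing more can be done
None
```

I handed the job in at about 19.5 s: the spindle sits collar-down through both plates and the board is pressed home and upright in the clip, both confirmed by camera and force readings, but no verdict was returned.

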